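Rock two closed housings to find the loose piece, and pin the faulty one for opening

TASK

One of the two closed black housings has a heavy piece rolling loose inside. Rock them gently by pressing the orange pad down, holding it a moment and letting go: the sound one swings back up, the faulty one stays down. Leave the faulty one down, push its red-headed tapered drift fully home so that it is pinned there for opening, and leave the sound one swung back with its drift drawn back and the other things on the table where they are.

Things in the scene. Friction and masses are not known exactly. Their poses are not given: they have to be found in the camera images.
- stand_a: right-hand (smaller y) fixed cradle: plywood base 230 x 140 x 12 mm, side posts 111 mm high with outer faces at y = +-59 mm. Origin on the table below the housing's pivot, z up; -x leads to the end with the orange pad, roughly facing the robot; the red-headed drift sticks out on +y. Two aluminium brackets 81 mm high at x = -95 mm: y 30 to 50 guides the drift, y -29 to -15 receives it.
- case_a (a joint): swing in rad of the housing of stand_a: 0 = pad end up at its stop (pitched 0.2 rad, as it starts), 0.2 = level, 0.40 = pad end down at its rigid lower stop. Pushing it down takes only 1 to 2 N. Hold it at 0.33 or more for the loose weight to roll over.
- press_a (a point): centre of the orange pad (46 x 54 mm) on top of the housing of stand_a, where to press; moves with the housing. In the housing's own axes it lies 52 mm from the pivot towards the pad end and 34 mm above it: 139 mm above the table at case_a = 0, 118 mm at 0.40.
- drift_a (a joint): travel in m of the 12 mm steel drift of stand_a, tapered to 3 mm over its last 30 mm: 0 = drawn back (start), 0.055 = home. Slides along the stand's -y only, 1.5 N friction, stays put. With the housing down, the 14 mm hole in its lug lies 4 mm below the drift; the taper pulls it into line (case_a about 0.36) with a few N. Otherwise it hits the lug after 8 mm and can jam the swing.
- head_a (a point): centre of the outer (+y) face of the drift's red round head, 40 mm across, 17 mm thick, axis level along the stand's y, 65 mm above the table; moves with the drift. In the stand's frame it is at x = -95, y = 120 mm drawn back and y = 65 mm when home. Push this face towards -y.
- stand_b: left-hand (larger y) fixed cradle: plywood base 230 x 140 x 12 mm, side posts 111 mm high with outer faces at y = +-59 mm. Origin on the table below the housing's pivot, z up; -x leads to the end with the orange pad, roughly facing the robot; the red-headed drift sticks out on +y. Two aluminium brackets 81 mm high at x = -95 mm: y 30 to 50 guides the drift, y -29 to -15 receives it.
- case_b (a joint): swing in rad of the housing of stand_b: 0 = pad end up at its stop (pitched 0.2 rad, as it starts), 0.2 = level, 0.40 = pad end down at its rigid lower stop. Pushing it down takes only 1 to 2 N. Hold it at 0.33 or more for the loose weight to roll over.
- press_b (a point): centre of the orange pad (46 x 54 mm) on top of the housing of stand_b, where to press; moves with the housing. In the housing's own axes it lies 52 mm from the pivot towards the pad end and 34 mm above it: 139 mm above the table at case_b = 0, 118 mm at 0.40.
- drift_b (a joint): travel in m of the 12 mm steel drift of stand_b, tapered to 3 mm over its last 30 mm: 0 = drawn back (start), 0.055 = home. Slides along the stand's -y only, 1.5 N friction, stays put. With the housing down, the 14 mm hole in its lug lies 4 mm below the drift; the taper pulls it into line (case_b about 0.36) with a few N. Otherwise it hits the lug after 8 mm and can jam the swing.
- head_b (a point): centre of the outer (+y) face of the drift's red round head, 40 mm across, 17 mm thick, axis level along the stand's y, 65 mm above the table; moves with the drift. In the stand's frame it is at x = -95, y = 120 mm drawn back and y = 65 mm when home. Push this face towards -y.
- mug: bystander: blue mug, 80 mm across, 90 mm high, beyond the cradles; origin under its centre
- tube: bystander: upright white paper-covered collection tube, 68 mm across, 150 mm high; origin under its centre
- screwdriver: bystander: orange-handled screwdriver, 190 mm long, lying; origin under its middle
- meter: bystander: red multimeter, 130 x 75 x 34 mm, lying; origin under its centre
- tape: bystander: yellow tape ring, 90 mm across, 25 mm high, lying; origin under its centre
- pivot_a (a point): pivot axis (along the stand's y, 95 mm above the table) of stand_a, at the centre of its closed black housing, 160 x 72 x 66 mm. The housing is balanced apart from the weight inside, which starts at the far end (away from the pad). A fixed weight swings it back up when let go; a loose one rolls to the pad end once that is held down about 1 s, and the housing then stays down.
- pivot_b (a point): pivot axis (along the stand's y, 95 mm above the table) of stand_b, at the centre of its closed black housing, 160 x 72 x 66 mm. The housing is balanced apart from the weight inside, which starts at the far end (away from the pad). A fixed weight swings it back up when let go; a loose one rolls to the pad end once that is held down about 1 s, and the housing then stays down.

How it is judged:
On the way:
1. the faulty housing, tipped pad end down, stays down by itself with nothing pressing on it (((value of joint case_a above 0.36 rad and contact force between the fingers and stand_a below 0.1 N and value of joint drift_a below 0.015 m) or (value of joint case_b above 0.36 rad and contact force between the fingers and stand_b below 0.1 N and value of joint drift_b below 0.015 m))), for 0.3 s.
At the end, for the whole second after the job is handed in: The faulty housing rests pad end down (swing above 0.33 rad) with its drift home (at least 45 of 55 mm); the sound housing is back up (swing below 0.05 rad) with its drift drawn back (within 10 mm); all four are at rest (((value of joint case_a above 0.33 rad and value of joint drift_a above 0.045 m and value of joint case_b below 0.05 rad and value of joint drift_b below 0.01 m) or (value of joint case_b above 0.33 rad and value of joint drift_b above 0.045 m and value of joint case_a below 0.05 rad and value of joint drift_a below 0.01 m)) and velocity of joint case_a between -0.05 and 0.05 rad/s and velocity of joint case_b between -0.05 and 0.05 rad/s and velocity of joint drift_a between -0.05 and 0.05 m/s and velocity of joint drift_b between -0.05 and 0.05 m/s); the robot touches nothing.
It fails at once if a housing is pressed roughly: more than 40 N from the fingers on a cradle whose drift is still drawn back ((contact force between the fingers and stand_a above 40 N and value of joint drift_a below 0.01 m) or (contact force between the fingers and stand_b above 40 N and value of joint drift_b below 0.01 m)).
It fails at once if a housing is swung roughly (faster than 4 rad/s) (velocity of joint any of case_a, case_b above 4 rad/s or velocity of joint any of case_a, case_b below -4 rad/s).
It fails at once if the mug, tube, screwdriver, meter or tape is moved more than 30 mm (distance of any of mug, tube, screwdriver, meter, tape from where it was at the start of the episode above 0.03 m).
It also fails if it takes over 64 s, if anything falls off the work surface, if the arm or the gripper's body presses on something with over 40 N, if the wrist force passes 120 N, or if a joint passes its speed limit or range.

ROBOT

A 7-joint arm with a two-finger parallel gripper is mounted at the origin on the work surface. World frame = base frame: x ahead of the robot, y to its left, z up, the work surface at z = 0. Lengths are in m, angles in rad, forces in N, time in s.
With the tool pointing down it reaches from about 0.35 to 0.9 m from the base axis. Payload 19.9 kg.
Tool frame: the origin (TCP) lies at the very end of the fingers, on their centre line; the grasp point (between the pads) lies 19 mm behind it; z points along the fingers, x is the direction in which the jaws open and shut, and the axes are right-handed (so a half turn about z gives the same grasp; the last joint's range is limited). The gripper opens to 94 mm and grips with 3 to 60 N. Pads are 16 mm wide; open, the fingers measure 119 mm over their backs; the gripper's body (75 mm by 177 mm) begins 78 mm behind the grasp point.
Start: joints at [-0.042, 0.417, -0.01, 1.614, 0.005, 1.111, -0.053], TCP at [0.625, 0, 0.205] pointing down, gripper open.
Joint ranges: [-2.81, 2.81], [-0.39, 2.02], [-1.27, 1.25], [0.06, 2.57], [-1.19, 4.33], [0.19, 2], [-2.82, 2.82]. Speed limits (rad/s): [1.89, 1.89, 2.39, 2.39, 3.01, 3.01, 3.01].

INTERFACE

Orientations are given as a rotation vector (axis times angle).
In Python, from rig import sensors, vision, order gives the robot as it stands. The module is installed in compiled form; this text tells all that it offers.
- The arm moves only by the shell command python3 -m inch 'ROWS' [OPENING] [FORCE]. ROWS is text: rows parted by semicolons, each of 4 numbers parted by spaces: the shift along the tool's x, y, z in m, then the turn about the tool's z in rad. A call has 1 to 20 rows; each row shifts and turns the commanded pose from where the row before left it, along the tool's axes as they then stand; what a row does not reach is not made up. A row lasts 1/8 s, in which the tool goes at most 62.5 mm and 10.7 degrees, less where a joint would pass 70% of its speed; a pose out of reach is approached as far as the arm can. A call is refused whole if a number of a shift passes 0.0625 or a number of a turn 0.188, either way. A call with a gripper value outside its range is refused whole. OPENING is the opening in per cent of the stroke, from 0 (shut) to 100 (fully open), set as the call begins (- or left out, the last holds). The fingers move at their own pace and stop on an object; FORCE is the grip in N (left out, the last holds). Time passes only in rows, so rows that do not move let the fingers close. It gives the time, the measured TCP pose, the force and the opening at its end, in the units of the state.
- sensors.read_state(): the state, without advancing time (a new reading comes with each control period).
- vision.get_image(name): name is "scene" or "side" or "wrist"; returns the picture (480x640x3 uint8, red, green, blue); there is no depth.
- vision.camera_params(name): a dict with "fx", "fy", "cx", "cy" (pixels), "eye" and "attitude" of the camera in the world; the wrist camera has in their place "hand_eye" (4x4, takes a point from camera to tool coordinates, whose origin is the TCP and whose axes are the tool frame's). Camera axes: x right, y up, looking along -z (the intrinsics and any distortion apply to the point x, -y, -z); pixel columns grow to the right and rows downward; lengths in m; the calibration is good to about 2 mm. A picture is of the moment at which its call begins: read the wrist's pose just before it. camera_params takes no time and is no camera call.
- order.job_done(): hands the job in, once; it reports no verdict.
The state is a dict: "t": time; "qpos": joint angles; "joint_vel": joint speeds; "tau": joint torques, N m; "position": TCP position; "tool_rot": TCP orientation; "force": force on the tool from outside, world axes, zero at the start; "moment": the same for the moment, N m; "finger_gap": finger opening in m.
Only numpy, scipy, OpenCV 4.12 (cv2) and the standard library are available. Lean on these libraries where they do the work, as an engineer would, in place of code of your own. Each camera call takes 0.05 s, during which the arm holds its last target.

## Working session

There is one attempt and no reset: what is moved stays moved. The work goes in short steps, Python scripts to look and compute and a shell command to move; the robot and the scene stay as the last step left them, time stands still between calls to the robot, and variables do not carry over. Pictures are saved under pics/ and viewed, and the job is handed in when it is done.

```bash
mkdir -p pics; python3 - <<'E'
from rig import sensors, vision
import cv2
s=sensors.read_state();print(s)
for n in("scene","side","wrist"):
    print(n,vision.camera_params(n))
for n in("scene","side"):
    cv2.imwrite(f"pics/{n}0.png",vision.get_image(n)[:,:,::-1])
E
```

```text
{'t': 0.0, 'qpos': array([-0.04152257,  0.41799548, -0.01035836,  1.61416602,  0.00471719,
        1.11067855, -0.05296461]), 'joint_vel': array([-9.38591446e-05,  1.95907811e-05,  1.24856090e-03,  1.23506561e-04,
        8.48691583e-05,  1.05939569e-03, -1.36075332e-03]), 'tau': array([ 3.52895018e-03, -8.51262331e+01,  6.40313700e-01, -4.25991547e+01,
       -4.87577857e-02,  1.87510403e-02,  1.73272206e-04]), 'position': array([6.24628788e-01, 2.98165507e-05, 2.04815040e-01]), 'tool_rot': array([ 3.14150792e+00,  1.95431341e-04, -1.91686770e-03]), 'force': array([ 0.14055342,  0.18383405, -0.21602733]), 'moment': array([-0.00416365, -0.02231752,  0.01312227]), 'finger_gap': 0.09384197700491144}
scene {'fx': 462.2425695588366, 'fy': 462.2425695588366, 'cx': 315.3682864293303, 'cy': 237.08316596916106, 'eye': array([1.11810346, 0.81570347, 0.72598871]), 'attitude': array([0.37225939, 1.28957134, 2.27998328])}
side {'fx': 596.407819361184, 'fy': 596.407819361184, 'cx': 325.5512079419708, 'cy': 238.7531096541329, 'eye': array([ 0.43524675, -1.15578058,  0.89192887]), 'attitude': array([ 0.96881919, -0.06698407, -0.10061327])}
wrist {'fx': 331.3299951704917, 'fy': 331.3299951704917, 'cx': 314.3251022192998, 'cy': 246.09849447240734, 'hand_eye': array([[ 9.99999623e-01, -2.69474544e-04, -8.25997591e-04,
        -6.49450498e-04],
       [-4.90296636e-04, -9.59874259e-01, -2.80430325e-01,
        -8.19088139e-02],
       [-7.17284991e-04,  2.80430624e-01, -9.59874029e-01,
        -1.81117671e-01],
       [ 0.00000000e+00,  0.00000000e+00,  0.00000000e+00,
         1.00000000e+00]])}
```

View pics/scene0.png

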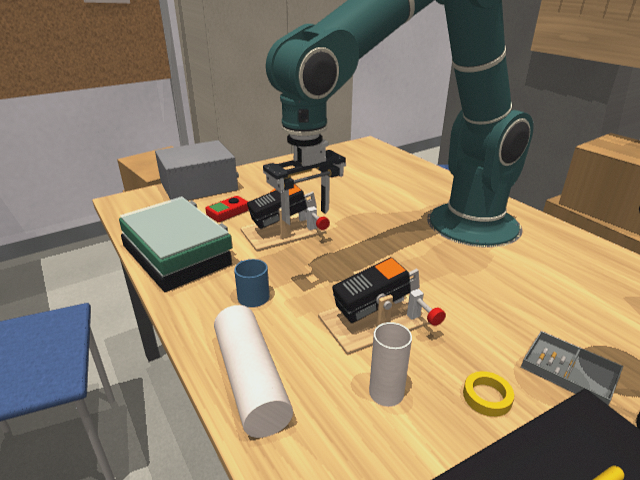

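View pics/side0.png

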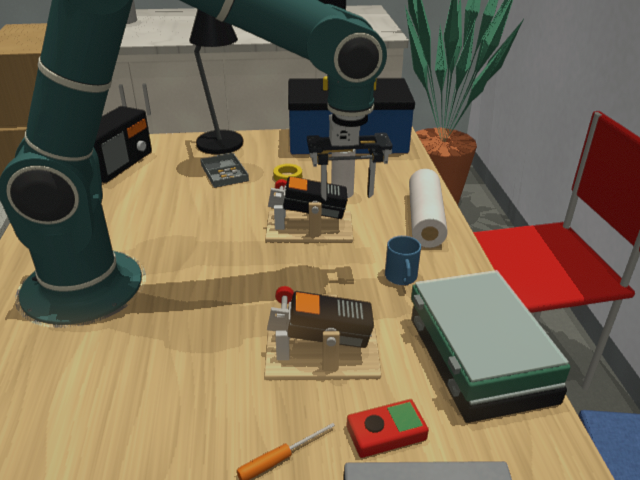

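The side view shows stand A at about (320,340) and stand B at about (310,215). In the scene view the red heads are at (322,222) for A and (437,316) for B. I'll take enlarged crops for precise points.

```bash
cat > h.py <<'E'
import numpy as np, cv2
from scipy.spatial.transform import Rotation as R
from scipy.optimize import least_squares
from rig import vision, sensors
def proj(n,P,state=None):
    c=vision.camera_params(n); P=np.atleast_2d(np.asarray(P,float))
    if n=="wrist":
        s=state or sensors.read_state()
        T=np.eye(4);T[:3,:3]=R.from_rotvec(s["tool_rot"]).as_matrix();T[:3,3]=s["position"]
        T=T@np.array(c["hand_eye"]); q=(P-T[:3,3])@T[:3,:3]
    else:
        q=(P-c["eye"])@R.from_rotvec(c["attitude"]).as_matrix()
    return np.c_[c["cx"]+c["fx"]*q[:,0]/-q[:,2], c["cy"]-c["fy"]*q[:,1]/-q[:,2]]
def stand(p,L):
    x,y,a=p;L=np.atleast_2d(np.asarray(L,float));c,s=np.cos(a),np.sin(a)
    return np.c_[x+c*L[:,0]-s*L[:,1],y+s*L[:,0]+c*L[:,1],L[:,2]]
def crop(src,dst,x,y,w,h,k):
    i=cv2.imread(src)[y:y+h,x:x+w];cv2.imwrite(dst,cv2.resize(i,None,fx=k,fy=k,interpolation=cv2.INTER_CUBIC))
E
python3 - <<'E'
from h import *
crop("pics/side0.png","pics/cA.png",250,270,150,120,5)
crop("pics/side0.png","pics/cB.png",250,150,150,110,5)
crop("pics/scene0.png","pics/dA.png",230,170,120,90,6)
crop("pics/scene0.png","pics/dB.png",310,240,150,120,5)
E
```

```text
(no output)
```

View pics/cA.png

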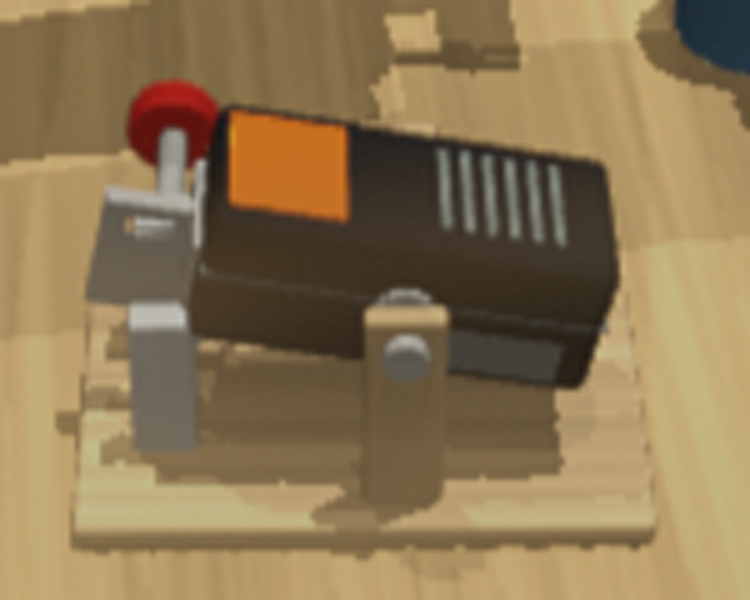

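View pics/cB.png

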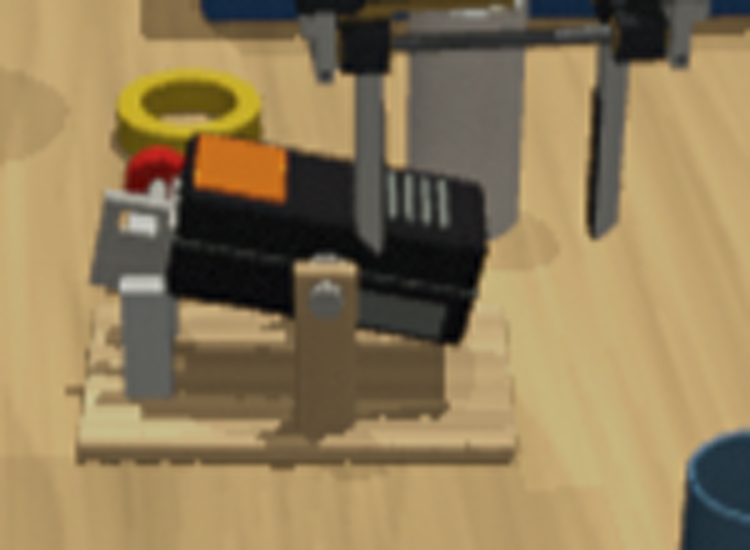

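View pics/dA.png

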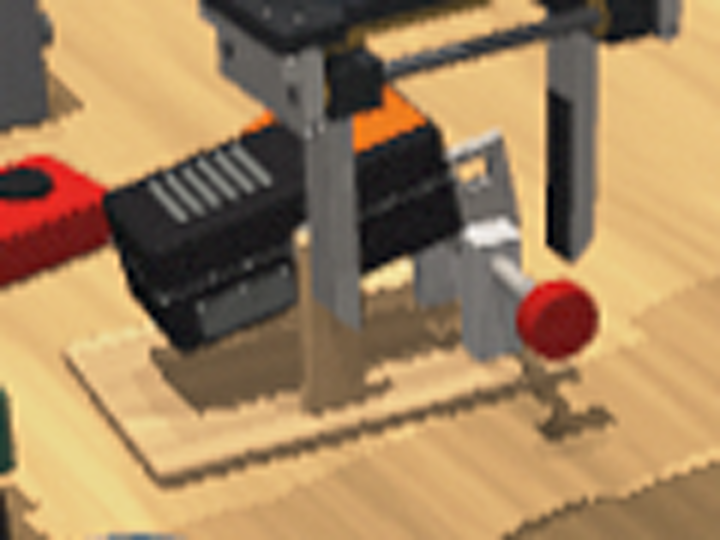

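View pics/dB.png

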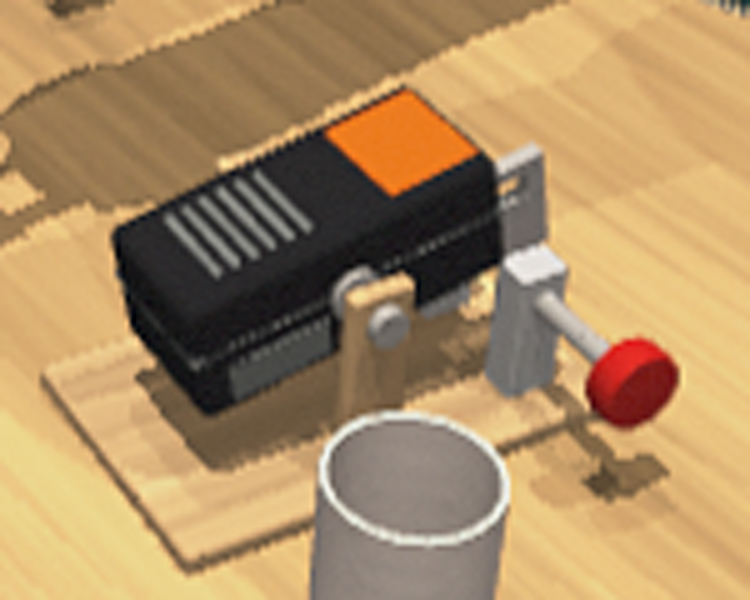

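```bash
cat > fit.py <<'E'
from h import *
def pad(th,dx=0,dy=0):
    # pitch: pad end up by (0.2-th)
    p=0.2-th;u,w=-52+dx,34
    return [(np.cos(p)*u+np.sin(p)*w)/1e3, dy/1e3, .095+(-np.sin(p)*u+np.cos(p)*w)/1e3]
C=[(-23,27),(23,27),(23,-27),(-23,-27)]
base=lambda x,y,z:[x/1e3,y/1e3,z/1e3]
def fit(obs):
    def f(p): return np.concatenate([(proj(n,stand(p,L))[0]-np.array(o)) for n,L,o in obs])
    r=least_squares(f,[.6,0,0],loss='soft_l1'); print(r.x, np.round(f(r.x).reshape(-1,2),1).tolist()); return r.x
if __name__=="__main__":
    print(pad(0),pad(.4))
    def mk(pts,off,k): return [(a/k+off[0],b/k+off[1]) for a,b in pts]
    A=[("side",base(-115,-70,0),mk([(74,547)],(250,270),5)[0]),("side",base(115,-70,0),mk([(652,546)],(250,270),5)[0])]
    A+=[("side",pad(0,*c),o) for c,o in zip(C,mk([(229,110),(348,126),(350,221),(229,205)],(250,270),5))]
    A+=[("scene",base(-95,120,65),mk([(560,320)],(230,170),6)[0]),("scene",base(115,70,0),mk([(165,484)],(230,170),6)[0]),("scene",base(115,-70,12),mk([(68,353)],(230,170),6)[0])]
    B=[("side",base(-115,-70,0),mk([(78,462)],(250,150),5)[0]),("side",base(115,-70,0),mk([(514,461)],(250,150),5)[0])]
    B+=[("side",pad(0,*c),o) for c,o in zip(C,mk([(198,135),(287,150),(284,201),(195,188)],(250,150),5))]
    B+=[("scene",base(-95,120,65),mk([(638,385)],(310,240),5)[0]),("scene",base(115,70,0),mk([(190,573)],(310,240),5)[0]),("scene",base(115,-70,12),mk([(42,378)],(310,240),5)[0])]
    B+=[("scene",pad(0,*c),o) for c,o in zip([(-23,-27),(-23,27),(23,27),(23,-27)],mk([(408,88),(478,155),(398,197),(325,133)],(310,240),5))]
    for n,o in(("A",A),("B",B)):
        p=fit(o)
        for m,L in(("press0",pad(0)),("press.4",pad(.4)),("head",base(-95,120,65)),("home",base(-95,65,65))): print(n,m,np.round(stand(p,L)[0],4))
E
python3 fit.py
```

```text
[np.float64(-0.044208704800712484), 0.0, np.float64(0.1386530688479454)] [np.float64(-0.05771821929477665), 0.0, np.float64(0.11799145844525903)]
[ 0.55329824 -0.28166954 -0.10449458] [[5.6, 0.4], [6.9, 0.6], [-0.5, -0.1], [-1.4, 0.3], [-1.8, -0.4], [-1.4, -0.9], [0.9, 1.7], [-6.1, 2.7], [-5.7, -0.7]]
A press0 [ 0.5093 -0.2771  0.1387]
A press.4 [ 0.4959 -0.2756  0.118 ]
A head [ 0.4713 -0.1524  0.065 ]
A home [ 0.4656 -0.2071  0.065 ]
[ 0.57094136  0.19159582 -0.08989887] [[4.8, 0.6], [5.3, 0.4], [-1.1, -0.2], [-1.6, -0.1], [-1.1, -0.1], [-1.0, -0.6], [2.4, 1.3], [-5.4, 4.0], [-6.0, -0.1], [0.2, -0.0], [0.7, -1.3], [-0.6, -0.6], [-0.0, -0.4]]
B press0 [0.5269 0.1956 0.1387]
B press.4 [0.5135 0.1968 0.118 ]
B head [0.4871 0.3196 0.065 ]
B home [0.4822 0.2649 0.065 ]
```

The base residuals are consistent with the base plate sitting off-centre along x from the pivot. I'll free that offset and refit.

```bash
for o in -10 -14 -17 -20 ; do echo == $o; sed "s/base(-115,/base(-115+($o),/g;s/base(115,/base(115+($o),/g" fit.py > fit2.py; python3 fit2.py | tail -n +2; done
```

```text
== -10
[ 0.55393306 -0.28154908 -0.10011476] [[1.0, 0.6], [2.2, 0.4], [-0.3, -0.1], [-1.1, 0.3], [-1.4, -0.4], [-1.0, -0.8], [0.9, 1.6], [-2.9, 2.0], [-2.9, -1.3]]
A press0 [ 0.5099 -0.2771  0.1387]
A press.4 [ 0.4965 -0.2758  0.118 ]
A head [ 0.4714 -0.1527  0.065 ]
A home [ 0.4659 -0.2074  0.065 ]
[ 0.57155696  0.1921937  -0.08288491] [[1.3, 0.7], [1.9, 0.1], [-0.9, -0.2], [-1.5, -0.2], [-0.8, -0.2], [-0.7, -0.6], [2.5, 1.2], [-1.0, 2.8], [-2.3, -0.9], [-0.0, 0.1], [0.6, -1.2], [-0.6, -0.4], [-0.2, -0.2]]
B press0 [0.5275 0.1959 0.1387]
B press.4 [0.514 0.197 0.118]
B head [0.4868 0.3196 0.065 ]
B home [0.4823 0.2648 0.065 ]
== -14
[ 0.55498023 -0.28146298 -0.09070288] [[-0.2, 1.0], [1.0, -0.1], [0.1, 0.1], [-0.7, 0.3], [-0.7, -0.4], [-0.3, -0.7], [0.8, 1.5], [-1.6, 1.9], [-2.0, -1.3]]
A press0 [ 0.511  -0.2775  0.1387]
A press.4 [ 0.4975 -0.2762  0.118 ]
A head [ 0.4712 -0.1534  0.065 ]
A home [ 0.4663 -0.2081  0.065 ]
== -17
[ 0.55576493 -0.28152181 -0.08393123] [[-1.1, 1.3], [0.1, -0.3], [0.4, 0.2], [-0.4, 0.3], [-0.2, -0.4], [0.2, -0.5], [0.7, 1.4], [-0.6, 1.8], [-1.4, -1.3]]
A
[... 2441 characters left out ...]
 - f0 for f_eval in f_evals]
                                    ^^^^^^^
    f = np.atleast_1d(self.fun(x, *self.args, **self.kwargs))
                      ~~~~~~~~^^^^^^^^^^^^^^^^^^^^^^^^^^^^^^
    return np.atleast_1d(self.fun(x))
                         ~~~~~~~~^^^
    return self.f(x, *self.args, **self.kwargs)
           ~~~~~~^^^^^^^^^^^^^^^^^^^^^^^^^^^^^^
  File "fit2.py", line 9, in f
    def f(p): return np.concatenate([(proj(n,stand(p,L))[0]-np.array(o)) for n,L,o in obs])
                                      ~~~~^^^^^^^^^^^^^^
  File "h.py", line 6, in proj
    c=vision.camera_params(n); P=np.atleast_2d(np.asarray(P,float))
ValueError: time passes only in moves, steps and waits
```

Fit agrees to 1–2 px: A pad (0.512, -0.278), head (0.471, -0.154); B pad (0.529, 0.196), head (0.490, 0.320), yaw about -0.09. Next I close the fingers and move above pad A.

```bash
python3 -m inch '-0.021 0.046 0 0;-0.021 0.046 0 0;-0.021 0.046 0 0;-0.021 0.046 0 0;-0.021 0.046 0 0;-0.020 0.047 0 0;0 0 0.03 0;0 0 0.02 0;0 0 0 0' 0 20
python3 - <<'E'
from h import *
cv2.imwrite("pics/side1.png",vision.get_image("side")[:,:,::-1]);crop("pics/side1.png","pics/side1c.png",240,230,160,120,5)
E
```

```text
t: 1.23
position: [0.4991, -0.2766, 0.1542]
tool_rot: [-3.14, 0.0, 0.004]
force: [0.5, -0.4, 0.8]
finger_gap: 0.0078
```

View pics/side1c.png

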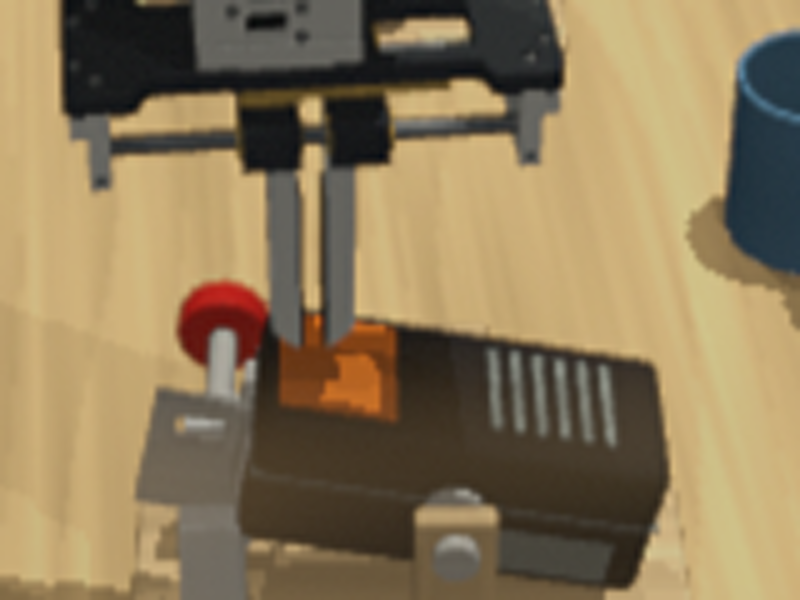

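The closed fingers (crop 310,335) are over the pad (340,365). Next I press gently.

```bash
python3 -m inch '0 0 0.006 0;0 0 0.005 0;0 0 0.005 0;0 0 0.005 0;0 0 0.005 0;0 0 0.005 0;0 0 0 0'
python3 - <<'E'
from h import *
s=sensors.read_state();print(s["position"],s["force"])
cv2.imwrite("pics/side2.png",vision.get_image("side")[:,:,::-1]);crop("pics/side2.png","pics/side2c.png",240,230,160,120,5)
E
```

```text
t: 2.15
position: [0.4999, -0.277, 0.124]
tool_rot: [-3.142, -0.0, 0.001]
force: [0.1, -0.6, 1.1]
finger_gap: 0.0007
[ 0.49992476 -0.2769704   0.12404334] [ 0.0624913  -0.60346263  1.11033539]
```

View pics/side2c.png

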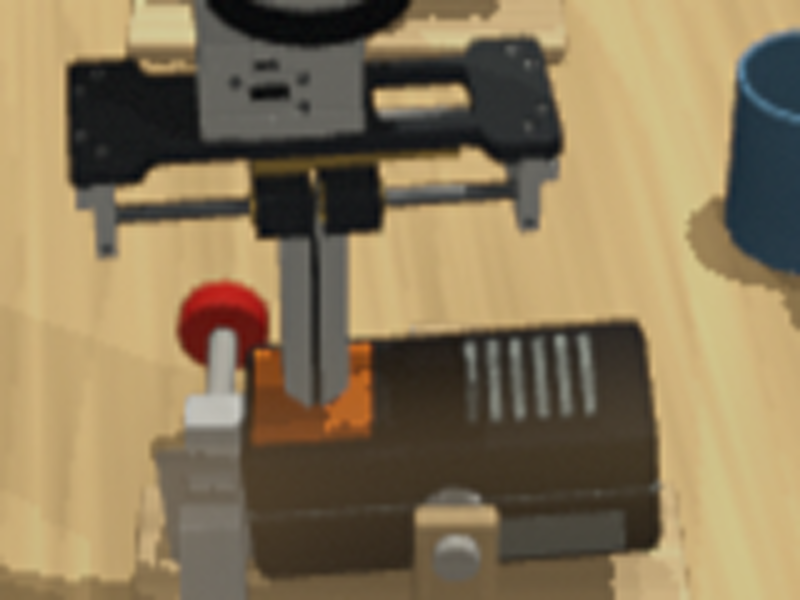

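The pad end is now well down, with about 1 N on the fingers. I'll go 3 mm lower and hold.

```bash
python3 -m inch '0 0 0.002 0;0 0 0.0015 0;0 0 0 0'; python3 -m inch '0 0 0 0;0 0 0 0;0 0 0 0;0 0 0 0;0 0 0 0;0 0 0 0;0 0 0 0;0 0 0 0;0 0 0 0;0 0 0 0'
python3 - <<'E'
from h import *
cv2.imwrite("pics/side3.png",vision.get_image("side")[:,:,::-1]);crop("pics/side3.png","pics/side3c.png",240,230,160,120,5)
E
```

```text
t: 2.58
position: [0.5, -0.277, 0.1208]
tool_rot: [-3.142, 0.0, 0.0]
force: [0.4, 0.6, 0.1]
finger_gap: 0.0006
t: 3.82
position: [0.5, -0.277, 0.121]
tool_rot: [3.142, -0.0, -0.0]
force: [0.7, 0.5, 0.1]
finger_gap: 0.001
```

View pics/side3c.png

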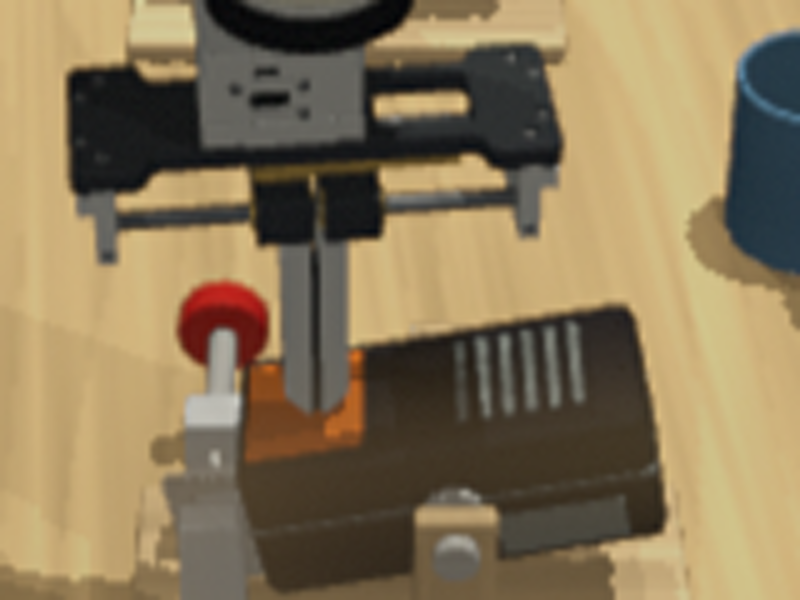

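The pad end has dropped further and the measured force is near zero. Next I lift slowly to see whether it stays down.

```bash
python3 -m inch '0 0 -0.004 0;0 0 -0.005 0;0 0 -0.005 0;0 0 -0.005 0;0 0 -0.006 0;0 0 -0.01 0;0 0 -0.02 0;0 0 -0.03 0;0 0 0 0;0 0 0 0'
python3 - <<'E'
from h import *
cv2.imwrite("pics/side4.png",vision.get_image("side")[:,:,::-1]);crop("pics/side4.png","pics/side4c.png",240,230,160,120,5)
E
```

```text
t: 5.12
position: [0.4998, -0.2769, 0.2058]
tool_rot: [-3.142, -0.0, 0.0]
force: [-0.6, 0.2, 0.5]
finger_gap: 0.0001
```

View pics/side4c.png

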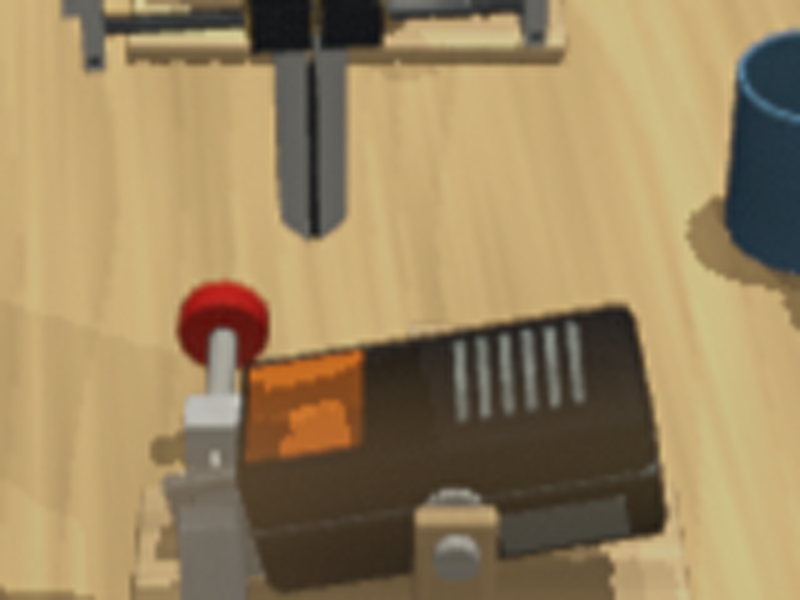

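Housing A stays down on its own with its upper edge tilted, so A is the faulty one. Next I move beside its red head, aligned with the stand's yaw.

```bash
python3 -m inch '-0.009 -0.051 0 0;-0.009 -0.051 0 0;-0.0085 -0.051 0 0;0 0 0 0.085;0 0 0.05 0;0 0 0.05 0;0 0 0.03 0;0 0 0.015 0;0 0 0 0'
python3 - <<'E'
from h import *
for n,x,y in (("side",220,200),("scene",240,150)):
    cv2.imwrite(f"pics/{n}5.png",vision.get_image(n)[:,:,::-1]);crop(f"pics/{n}5.png",f"pics/{n}5c.png",x,y,160,120,5)
E
```

```text
t: 6.3
position: [0.4731, -0.1239, 0.0604]
tool_rot: [-3.139, 0.133, 0.003]
force: [0.0, 0.9, -0.2]
finger_gap: 0.0002
```

View pics/side5c.png

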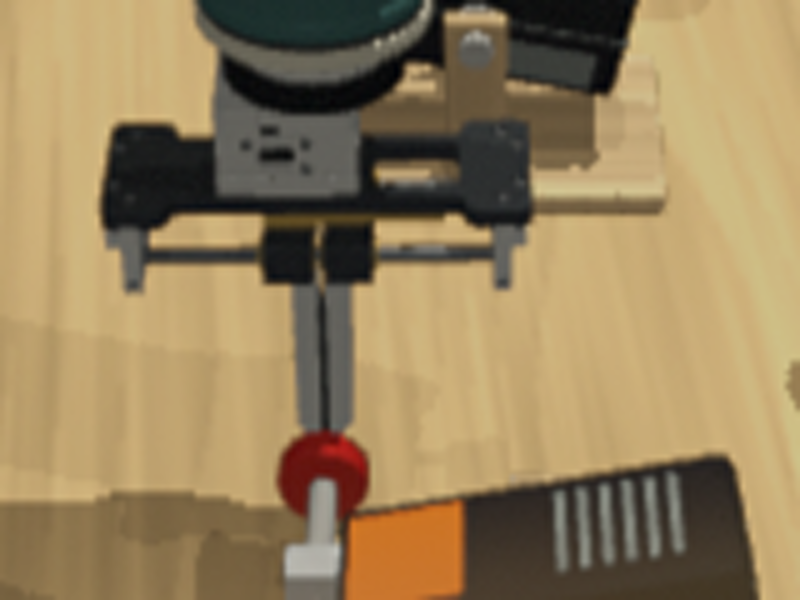

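View pics/scene5c.png

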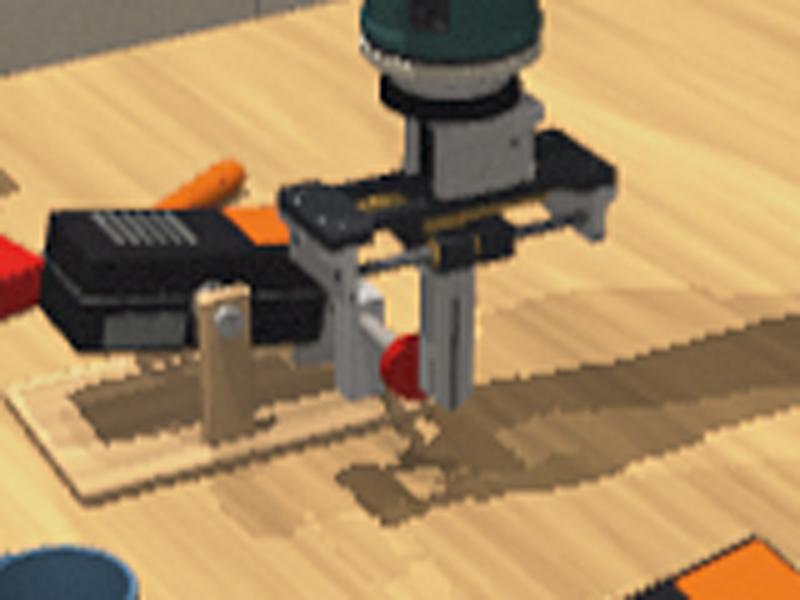

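The head (side crop 322,475) lines up with the fingers, and there is a small gap. Next I push along the tool's y in stages.

```bash
python3 -m inch '0 0.010 0 0;0 0.008 0 0;0 0.006 0 0;0 0.006 0 0;0 0.006 0 0;0 0.006 0 0;0 0.006 0 0'; python3 -m inch '0 0.006 0 0;0 0.006 0 0;0 0.006 0 0;0 0 0 0'
python3 - <<'E'
from h import *
for n,x,y in (("side",220,230),("scene",220,150)):
    cv2.imwrite(f"pics/{n}6.png",vision.get_image(n)[:,:,::-1]);crop(f"pics/{n}6.png",f"pics/{n}6c.png",x,y,160,120,5)
E
```

```text
t: 7.28
position: [0.4693, -0.1721, 0.0609]
tool_rot: [-3.139, 0.133, 0.0]
force: [0.5, 2.9, 1.5]
finger_gap: 0.0007
t: 7.78
position: [0.4678, -0.1905, 0.0609]
tool_rot: [3.138, -0.135, 0.0]
force: [-0.3, -0.5, -0.2]
finger_gap: 0.0004
```

View pics/side6c.png

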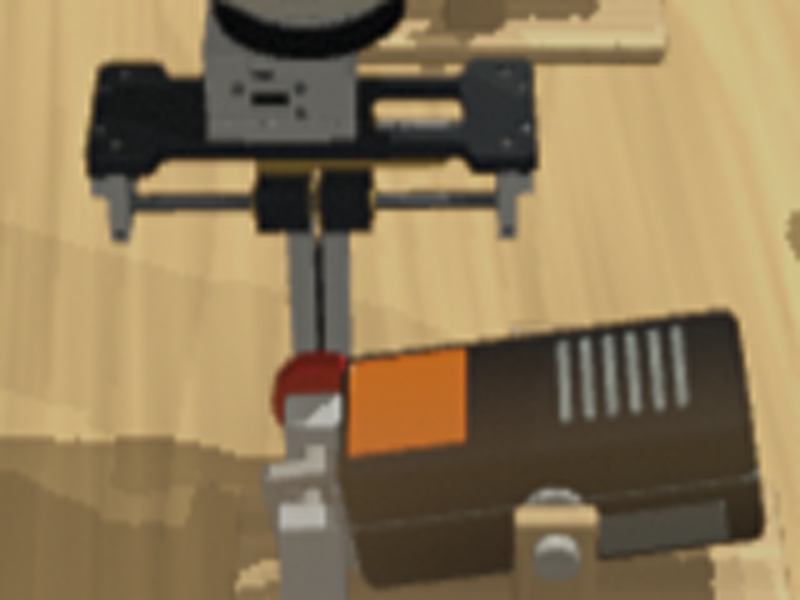

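View pics/scene6c.png

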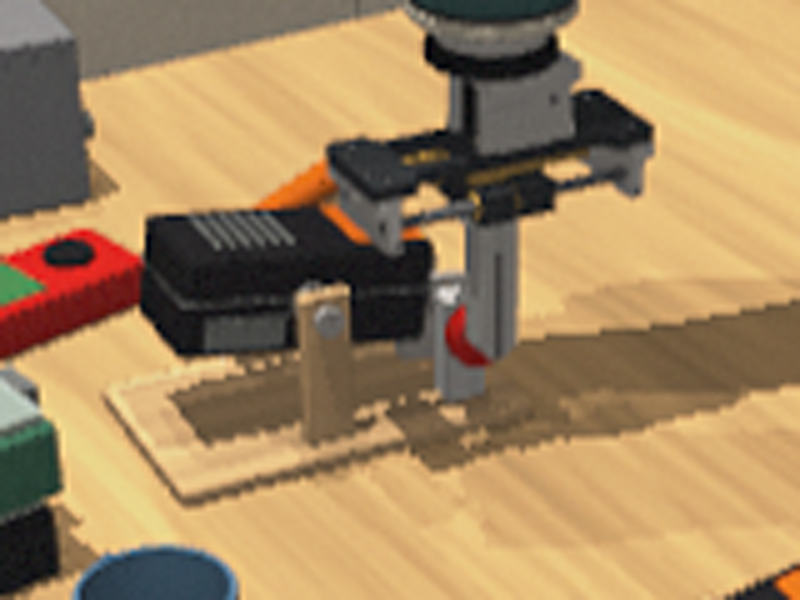

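The drift has slid in without jamming and about 10 mm is left. I'll continue in small steps until it stops.

```bash
python3 -m inch '0 0.003 0 0;0 0.003 0 0;0 0.002 0 0;0 0 0 0'; python3 -m inch '0 0.002 0 0;0 0 0 0';python3 -m inch '0 0.002 0 0;0 0 0 0'
python3 - <<'E'
from h import *
print(sensors.read_state()["force"])
for n,x,y in (("side",220,230),("scene",220,150)):
    cv2.imwrite(f"pics/{n}7.png",vision.get_image(n)[:,:,::-1]);crop(f"pics/{n}7.png",f"pics/{n}7c.png",x,y,160,120,5)
E
```

```text
t: 8.38
position: [0.4672, -0.198, 0.061]
tool_rot: [3.138, -0.134, 0.0]
force: [0.5, -0.8, -0.5]
finger_gap: 0.0005
t: 8.62
position: [0.467, -0.1999, 0.061]
tool_rot: [3.139, -0.134, -0.0]
force: [0.6, 0.4, 0.1]
finger_gap: 0.0005
t: 8.88
position: [0.467, -0.2001, 0.0609]
tool_rot: [-3.137, 0.132, 0.001]
force: [-0.3, 11.7, 4.1]
finger_gap: 0.0003
[-0.28214007 11.7236323   4.06197415]
```

View pics/scene7c.png

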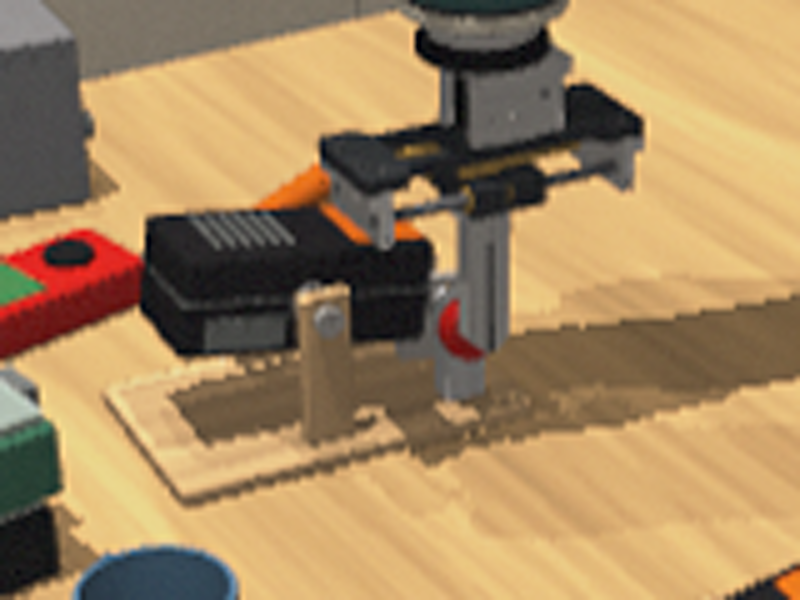

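The force jumped to 12 N at y = -0.200, where I predicted the home stop (-0.201), so the drift is fully in. I'll back off and lift, then rock B as the task asks.

```bash
python3 -m inch '0 -0.004 0 0;0 -0.018 0 0;0 -0.018 0 0;0 0 -0.05 0;0 0 -0.05 0;0 0 -0.05 0;0 0 0 0'
python3 - <<'E'
from h import *
for n,x,y in (("side",220,230),("scene",220,150)):
    cv2.imwrite(f"pics/{n}8.png",vision.get_image(n)[:,:,::-1]);crop(f"pics/{n}8.png",f"pics/{n}8c.png",x,y,160,120,5)
s=sensors.read_state();T=R.from_rotvec(s["tool_rot"]).as_matrix()
print(s["position"],T.T@(np.array([.518,.197,.155])-s["position"]))
E
```

```text
t: 9.85
position: [0.4719, -0.1615, 0.2144]
tool_rot: [3.137, -0.133, 0.009]
force: [0.4, 1.4, 0.0]
finger_gap: 0.0006
[ 0.47023918 -0.16110619  0.21089266] [ 0.017392   -0.36086577  0.05584389]
```

View pics/side8c.png

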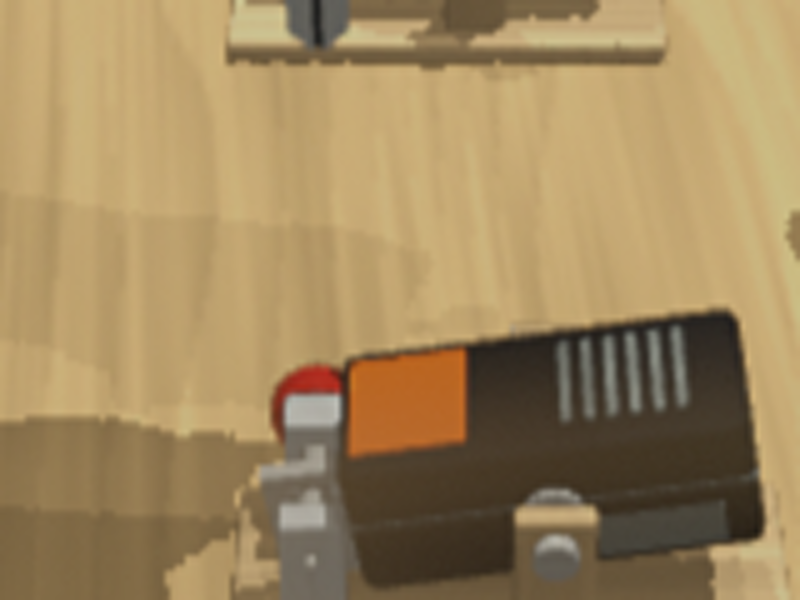

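View pics/scene8c.png

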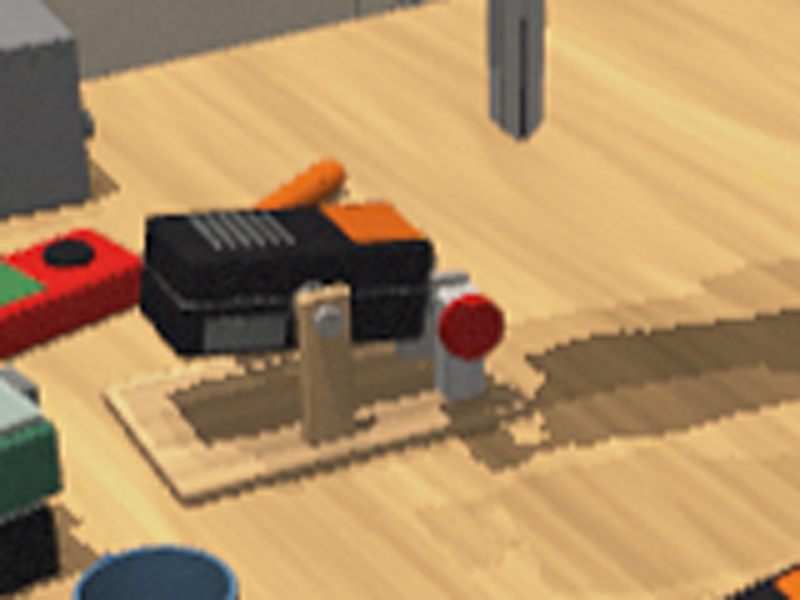

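A's drift is home: the head sits against the guide bracket and the tip shows in the receiver bracket. Now I rock B as a cross-check.

```bash
python3 -m inch '0.002 -0.045 0 0;0.002 -0.045 0 0;0.002 -0.045 0 0;0.002 -0.045 0 0;0.002 -0.045 0 0;0.002 -0.045 0 0;0.002 -0.045 0 0;0.003 -0.046 0 0;0 0 0.03 0;0 0 0.026 0;0 0 0 0;0 0 0 0'
python3 - <<'E'
from h import *
print(sensors.read_state()["position"])
for n,x,y in (("side",240,120),("scene",300,200)):
    cv2.imwrite(f"pics/{n}9.png",vision.get_image(n)[:,:,::-1]);crop(f"pics/{n}9.png",f"pics/{n}9c.png",x,y,160,120,5)
E
```

```text
t: 11.45
position: [0.5178, 0.1966, 0.1552]
tool_rot: [3.139, -0.133, -0.0]
force: [-0.1, 0.8, -0.7]
finger_gap: 0.0005
[0.51781722 0.19656192 0.15522241]
```

View pics/scene9c.png

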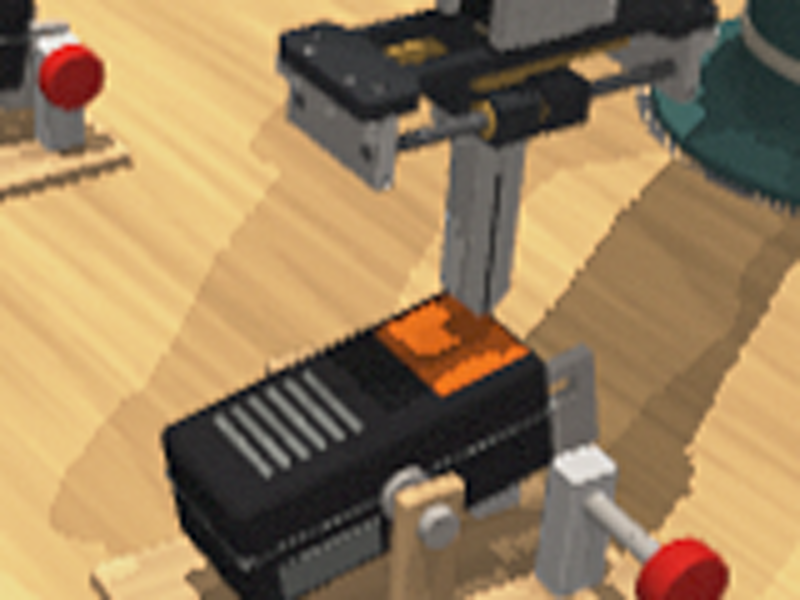

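View pics/side9c.png

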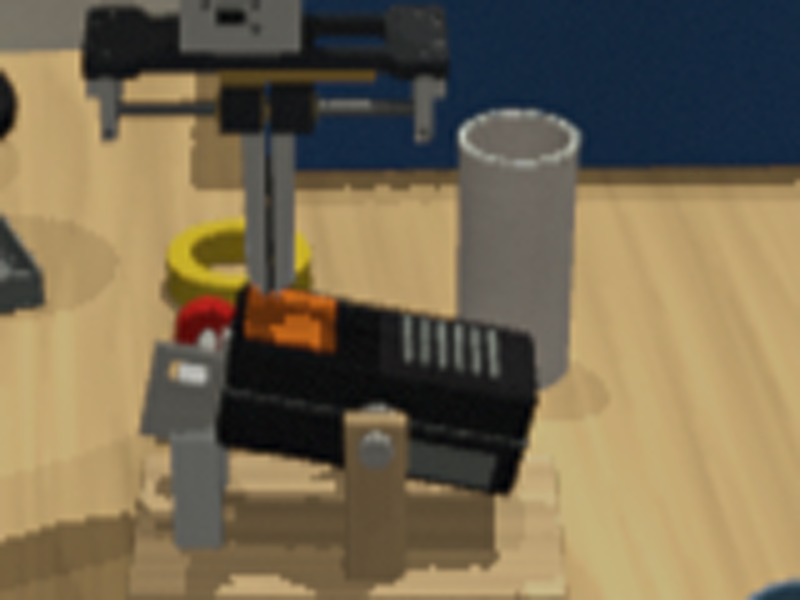

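The tips are above B's pad with clearance to the tube. I'll press B the same way as A and hold for more than 1 s.

```bash
python3 -m inch '0 0 0.006 0;0 0 0.005 0;0 0 0.005 0;0 0 0.005 0;0 0 0.005 0;0 0 0.004 0;0 0 0.002 0;0 0 0.002 0;0 0 0 0' && python3 -m inch '0 0 0 0;0 0 0 0;0 0 0 0;0 0 0 0;0 0 0 0;0 0 0 0;0 0 0 0;0 0 0 0;0 0 0 0;0 0 0 0;0 0 0 0;0 0 0 0'
python3 - <<'E'
from h import *
for n,x,y in (("side",240,120),):
    cv2.imwrite(f"pics/{n}10.png",vision.get_image(n)[:,:,::-1]);crop(f"pics/{n}10.png",f"pics/{n}10c.png",x,y,160,120,5)
E
```

```text
t: 12.68
position: [0.5179, 0.1964, 0.1209]
tool_rot: [3.139, -0.133, 0.0]
force: [-1.5, -0.3, 1.4]
finger_gap: 0.0005
t: 14.18
position: [0.5178, 0.1964, 0.1209]
tool_rot: [3.139, -0.133, -0.0]
force: [-0.3, -0.3, 0.8]
finger_gap: 0.0005
```

View pics/side10c.png

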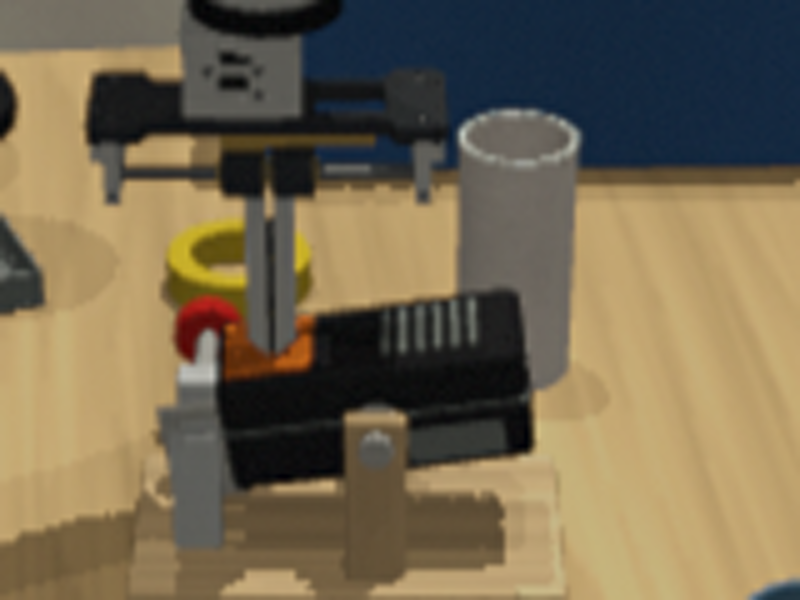

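B is down and held for about 1.5 s. I'll release it slowly so the swing back stays gentle.

```bash
python3 -m inch '0 0 -0.004 0;0 0 -0.004 0;0 0 -0.004 0;0 0 -0.004 0;0 0 -0.004 0;0 0 -0.004 0;0 0 -0.004 0;0 0 -0.005 0;0 0 -0.01 0;0 0 -0.02 0;0 0 -0.03 0;0 0 -0.03 0;0 0 0 0;0 0 0 0'
python3 - <<'E'
from h import *
for n in ("side","scene"):
    cv2.imwrite(f"pics/{n}11.png",vision.get_image(n)[:,:,::-1])
E
```

```text
t: 15.98
position: [0.5176, 0.1963, 0.2437]
tool_rot: [3.139, -0.133, -0.0]
force: [0.3, 1.0, 0.1]
finger_gap: 0.0003
```

View pics/side11.png

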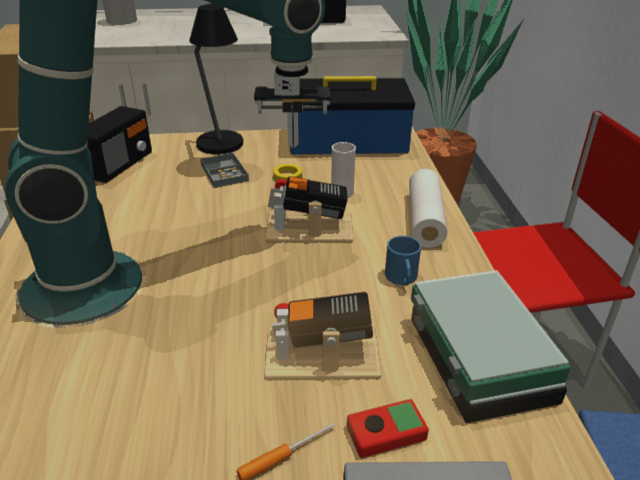

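View pics/scene11.png

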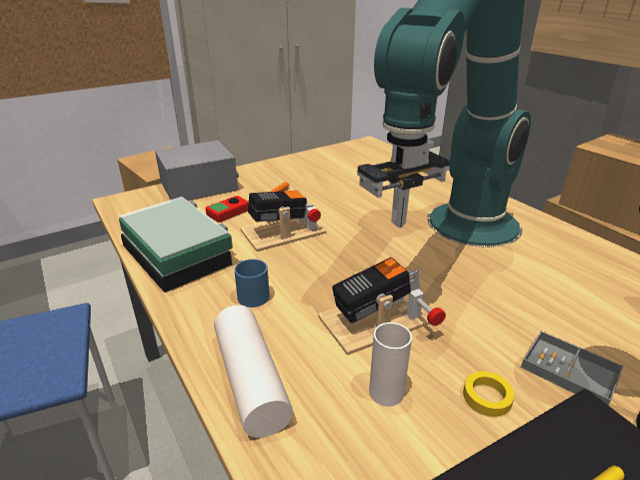

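B has swung back up and A is still pinned down. I'll compare B with its first picture to check that it is fully at its stop.

```bash
python3 -c "
import cv2,numpy as np
a=cv2.imread('pics/scene0.png');b=cv2.imread('pics/scene11.png')
cv2.imwrite('pics/cmp.png',np.hstack([cv2.resize(i[240:360,310:460],None,fx=2.6,fy=2.6,interpolation=2) for i in(a,b)]))"
```

View pics/cmp.png

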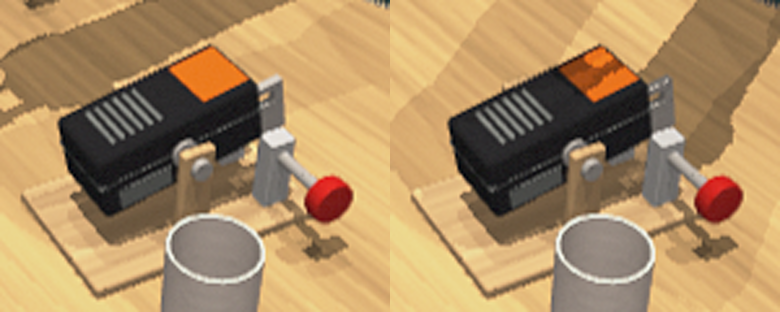

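B's housing and drift match the starting picture. I'm handing the job in.

```bash
python3 -c "
from rig import order;print(order.job_done())"
```

```text
the job is handed in; nothing more can be done
None
```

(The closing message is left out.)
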